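# Load the dish shake-test rack and latch it

## Task

Set up the shake test: turn the tester's power isolator off, then put every small square dish from the bench into a bay of its own on the sloping plate, so that it lies flat and has slid fully home into the low right-hand corner of its bay (left and right as seen from the robot). Then swing the keeper bar over and down until it rests in its catch, and only after that turn the isolator back on. Leave the round dishes, the mug and the jar where they are.

Things in the scene. Friction and masses are not known exactly. Their poses are not given: they have to be found in the camera images.
- dish0_mid (a point): centre (half-way up) of a small cream square ceramic dish, 50 x 50 mm and 18 mm high, about 90 g, its x and y axes along its sides, z up through its open side; lies on the bench at the start. Two or three such dishes are present (none of them is special); an absent one is given as None from the start
- dish1_mid (a point): centre (half-way up) of a small cream square ceramic dish, 50 x 50 mm and 18 mm high, about 90 g, its x and y axes along its sides, z up through its open side; lies on the bench at the start. Two or three such dishes are present (none of them is special); an absent one is given as None from the start
- dish2_mid (a point): centre (half-way up) of a small cream square ceramic dish, 50 x 50 mm and 18 mm high, about 90 g, its x and y axes along its sides, z up through its open side; lies on the bench at the start. Two or three such dishes are present (none of them is special); an absent one is given as None from the start
- plate: polished, slippery plate of the rack, 150 mm (x) by 206 mm (y), origin mid top surface, 72 mm above the bench; z is its normal, x points uphill away from the robot, y uphill to the robot's left. It falls about 18 degrees to the robot and 14 to the robot's right. Three 62 mm wide bays centred at y -66, 0, 66 mm, between 4 mm walls 10 mm high; 10 mm high stop wall, inner face at x -70 mm; open high end
- seat0 (a point): where the centre of a dish lies when it is fully home in the low right-hand corner of the right-hand bay; plate coordinates x -45, y -72, z 9 mm. A dish let go anywhere in the bay slides by itself down to the stop wall and the right-hand (-y) wall
- seat1 (a point): where the centre of a dish lies when it is fully home in the low right-hand corner of the middle bay; plate coordinates x -45, y -6, z 9 mm. A dish let go anywhere in the bay slides by itself down to the stop wall and the right-hand (-y) wall
- seat2 (a point): where the centre of a dish lies when it is fully home in the low right-hand corner of the left-hand bay; plate coordinates x -45, y 60, z 9 mm. A dish let go anywhere in the bay slides by itself down to the stop wall and the right-hand (-y) wall
- keeper_pivot (a point): on the hinge axis of the keeper bar, in its bracket off the left end of the plate: plate coordinates x -45, y 135, z 30 mm; the hinge axis runs along the plate's x. The catch is a fork off the right end, at plate x -45, y -120 mm, up to 40 mm above the plate
- keeper_push (a point): point on the keeper bar 215 mm from the hinge axis, mid-width on the face that is uppermost when shut (outermost, away from the plate, when open). The steel bar is 16 mm wide, 12 mm thick, 280 mm long with a black end cap, 0.11 kg; shut, its underside is 24 mm above the plate and clears seated dishes by 6 mm
- keeper (a joint): angle of the keeper bar, rad: 0 = shut, lying along plate y over the dishes, end down in the catch; grows as it swings up and over to the robot's left, 2.1 at most; starts open at 1.85 to 2.05. At angle a it points from the hinge along plate (y, z) = (-cos a, sin a). Stiff hinge (0.25 N m friction): stays where left, can be pushed
- isolator_box: grey isolator box, 100 x 100 mm and 62 mm high, standing on the bench; origin under its centre, z up, its -x side is the front
- isolator_grip (a point): on the upright turning axis of the isolator's black bar handle, 96 mm above the bench and at a good height to pinch: the bar is 76 mm long, 16 mm wide, its top 108 mm and its underside 74 mm above the bench
- isolator (a joint): angle of the isolator handle, rad, clockwise seen from above: 0 = off (bar along the box's x axis, front to back), 1.57 = on (bar along the box's y axis, crosswise); it turns against 0.1 N m of friction between end stops at both and stays where it is left
- round0: small round cream dish, 54 mm across and 18 mm high, origin under its centre; not part of the test
- round1: another small round cream dish, 54 mm across and 18 mm high, origin under its centre; not part of the test
- mug: dark green mug, 85 mm high and 76 mm across, origin under its centre; not part of the test
- jar: white ceramic jar, 90 mm high and 60 mm across, origin under its centre; not part of the test
Mind the look-alikes: they are no part of the job. Leave any orange or red look-alike of the part that bears dish0_mid alone. Leave any red look-alike of the part that bears dish1_mid alone.

How it is judged:
By the outcome, as a careful person would: the job done as asked, in the order asked, and still so for the second after the job is handed in, with the robot touching nothing.
Of dish0, dish1, dish2 only 2 to 3 are there at a start; the rules pass over those that are not, and their reading is None.
At some moment in a run one of dish0, dish1, dish2 may be knocked a few centimetres aside while the robot is not near it.
Once in a run the grip may slacken for a moment while it holds something.
It also fails if it takes over 210 s, if anything falls off the work surface, if the arm or the gripper's body presses on something with over 40 N, if the wrist force passes 120 N, or if a joint passes its speed limit or range.

## Robot

A 7-joint arm with a two-finger parallel gripper is mounted at the origin on the work surface. World frame = base frame: x ahead of the robot, y to its left, z up, the work surface at z = 0. Lengths are in mm, angles in rad, forces in N, time in s.
With the tool pointing down it reaches from about 400 to 850 mm from the base axis. Payload 10.4 kg.
Tool frame: the origin (TCP) lies midway between the tips of the shut fingers; the grasp point (between the pads) lies 19 mm behind it; x points along the fingers, y is the direction in which the jaws open and shut, and the axes are right-handed (so a half turn about x gives the same grasp; the last joint's range is limited). The gripper opens to 85 mm and grips with 20 to 120 N. Pads are 22 mm wide; open, the fingers measure 114 mm over their backs; the gripper's body (76 mm by 85 mm) begins 54 mm behind the grasp point. The pads swing forward as they close: fully open they stand 13 mm farther back than shut.
Start: joints at [1.077, 0.332, -0.065, 1.46, 0.022, 1.35, -0.088], TCP at [283.523, -557.015, 231.338] pointing down, gripper open.
Joint ranges: [-2.6, 2.6], [-0.5, 2.12], [-1.47, 1.34], [0.16, 2.42], [-1.27, 4.41], [0.06, 2.06], [-2.6, 2.6]. Speed limits (rad/s): [2.22, 2.22, 2.79, 2.79, 3.14, 3.14, 3.14].

## Interface

Orientations are given as a unit quaternion [x, y, z, w].
In Python, from cell import arm gives the robot as it stands.
- The arm moves only by the tool send_rows, never from a script. Its argument "moves" is a list of rows, each a list of 7 numbers: the shift along the world's x, y, z in cm, then the turn, a rotation vector about the world's x, y, z in rad, then the finger opening in cm, from 0 to 8.54. A call has 1 to 20 rows; each row shifts and turns the commanded pose from where the row before left it; what a row does not reach is not made up. A row lasts 1/8 s, in which the tool goes at most 62.5 mm and 10.7 degrees, less where a joint would pass 70% of its speed; a pose out of reach is approached as far as the arm can. A call is refused whole if a number of a shift passes 6.25 or a number of a turn 0.188, either way. A call with a gripper value outside its range is refused whole. The fingers move at their own pace and stop on an object; "squeeze" is the grip in N (left out, the last holds). Time passes only in rows, so rows that do not move let the fingers close. It gives the time, the measured TCP pose, the force and the opening at its end, in the units of the state.
- arm.get_obs(): the state, without advancing time (a new reading comes with each control period).
- arm.capture(name): name is "scene" or "top"; returns (picture, depth): 400x640x3 uint8, blue, green, red; 400x640 float32, mm along the optical axis (not along the pixel's ray), 0 where there is no reading.
- arm.camera_params(name): a dict with "mtx" (3x3 intrinsics, pixels), "eye" and "attitude" of the camera in the world. Camera axes: x right, y up, looking along -z (the intrinsics and any distortion apply to the point x, -y, -z); pixel columns grow to the right and rows downward; lengths in mm; the calibration is good to about 2 mm. A picture is of the moment at which its call begins. camera_params takes no time and is no camera call.
- arm.job_done(): hands the job in, once; it reports no verdict.
The state is a dict: "time": time; "joint_positions": joint angles; "joint_vel": joint speeds; "joint_efforts": joint torques, N m; "position": TCP position; "ee_rot": TCP orientation; "contact_force": force on the tool from outside, world axes, zero at the start; "wrist_torque": the same for the moment, N m; "finger_gap": finger opening in mm.
Only numpy, scipy, OpenCV 4.12 (cv2) and the standard library are available. Lean on these libraries where they do the work, as an engineer would, in place of code of your own. Each camera call takes 0.05 s, during which the arm holds its last target. There are 200 camera calls.

## Working session

There is one attempt and no reset: what is moved stays moved. The work goes in short steps, Python scripts to look and compute and a tool call to move; the robot and the scene stay as the last step left them, time stands still between calls to the robot, and variables do not carry over. Pictures are saved under pics/ and viewed, about 12 in all and at most 16, crops included, and the job is handed in when it is done.

Besides the shell and the picture viewer there is one more tool, called after ">>>" in YAML: its name, and indented under it one key for each argument. send_rows: Moves the arm, as the interface text tells. Its arguments: {"type":"object","properties":{"moves":{"type":"array"},"squeeze":{"type":"number"}},"required":["moves"]}

```bash
ls; mkdir -p pics
cat > h.py <<'E'
import numpy as np, cv2
from scipy.spatial.transform import Rotation as R
from cell import arm
def cam(n):
    p=arm.camera_params(n); K=np.array(p["mtx"]); eye=np.array(p["eye"]); a=np.array(p["attitude"],float)
    Rm=R.from_quat(a).as_matrix() if a.size==4 else (a if a.shape==(3,3) else R.from_rotvec(a).as_matrix())
    return K,eye,Rm,p
def cloud(n,d):
    K,e,Rm,_=cam(n); v,u=np.mgrid[:400,:640]
    c=np.stack([(u-K[0,2])/K[0,0]*d,-(v-K[1,2])/K[1,1]*d,-d],-1)
    return c@Rm.T+e
def proj(n,P):
    K,e,Rm,_=cam(n); c=(np.atleast_2d(P)-e)@Rm; 
    return np.c_[K[0,0]*c[:,0]/-c[:,2]+K[0,2], K[1,1]*-c[:,1]/-c[:,2]+K[1,2]]
E
python3 - <<'E'
from h import *
print(arm.get_obs())
for n in("scene","top"):
    print(cam(n)[3]); im,d=arm.capture(n); cv2.imwrite(f"pics/{n}0.png",im); np.savez(f"pics/{n}0.npz",im=im,d=d)
E
```

```text
pics
{'time': 0.0, 'joint_positions': array([ 1.07741199,  0.33288956, -0.06471102,  1.46098957,  0.02158845,
        1.3498643 , -0.08851821]), 'joint_vel': array([-1.35061416e-03, -4.87000093e-05, -2.04765886e-03,  1.37135224e-04,
        6.07331870e-04, -2.33915859e-04, -7.55923248e-04]), 'joint_efforts': array([ 5.73048947e-04, -6.25444651e+01,  4.91431751e-02, -3.91605091e+01,
        1.63234054e-02,  9.80804034e-03,  1.70931480e-05]), 'position': array([ 283.31973258, -556.66134441,  230.48186061]), 'ee_rot': array([-0.68746762, -0.1654143 ,  0.68774382, -0.16442269]), 'contact_force': array([0.24991929, 0.55020691, 0.14145463]), 'wrist_torque': array([ 0.06418317, -0.05092972,  0.02957828]), 'finger_gap': 85.40494287743549}
{'mtx': array([[448.2003451 ,   0.        , 321.26654048],
       [  0.        , 448.2003451 , 201.00281835],
       [  0.        ,   0.        ,   1.        ]]), 'eye': array([1103.90339845, -740.98410516, 1197.51693166]), 'attitude': array([0.28974571, 0.10732682, 0.32598767, 0.89345421])}
{'mtx': array([[398.15942786,   0.        , 322.80867015],
       [  0.        , 398.15942786, 201.26255914],
       [  0.        ,   0.        ,   1.        ]]), 'eye': array([ 441.06543061, -117.41246351, 1063.2369611 ]), 'attitude': array([-0.0404939 ,  0.04309453,  0.7132503 , -0.69841042])}
```

View pics/scene0.png

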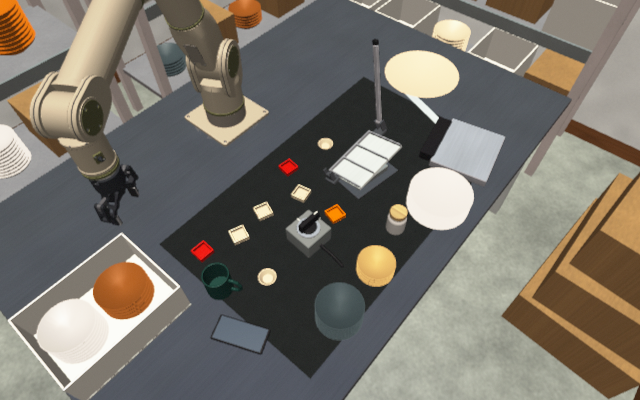

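View pics/top0.png

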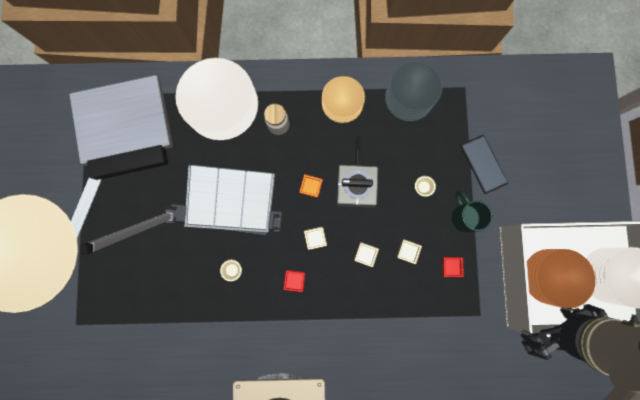

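The top view shows three cream square dishes at (315,238), (366,255) and (409,251). The round ones at (231,270) and (425,186) and the red and orange ones are look-alikes. The isolator is at (358,185) with its bar crosswise, the plate is at (230,198), and the open keeper runs from (178,213) to (90,247).

```bash
cat >> h.py <<'E'
def dishes(n="top",im=None,d=None):
    if im is None: im,d=arm.capture(n)
    P=cloud(n,d); hsv=cv2.cvtColor(im,cv2.COLOR_BGR2HSV)
    m=((hsv[...,2]>150)&(hsv[...,1]<110)&(P[...,0]>330)&(P[...,0]<700)&(P[...,1]>-460)&(P[...,1]<330)&(P[...,2]<45)).astype(np.uint8)
    k,l,st,c=cv2.connectedComponentsWithStats(m); o=[]
    K,e,Rm,_=cam(n)
    for i in range(1,k):
        if st[i,4]<80 or st[i,4]>1500: continue
        cn=max(cv2.findContours((l==i).astype(np.uint8),0,2)[0],key=cv2.contourArea).reshape(-1,2).astype(float)
        r=np.c_[(cn[:,0]-K[0,2])/K[0,0],-(cn[:,1]-K[1,2])/K[1,1],-np.ones(len(cn))]@Rm.T
        W=(e+r*((18-e[2])/r[:,2])[:,None])[:,:2].astype(np.float32)
        b=cv2.minAreaRect(W); o.append((c[i].round(),np.round(b[0],1),np.round(b[1],1),round(b[2],1),st[i,4],round(float(np.median(P[l==i][:,2])),1)))
    return o
E
python3 - <<'E'
from h import *
z=np.load("pics/top0.npz"); im,d=z["im"],z["d"]
for o in dishes("top",im,d): print(*o)
P=cloud("top",d)
# bench check
print("bench",P[300:318:6,340:480:40,2].round(1).tolist())
# plate fit
reg=np.zeros((400,640),bool); reg[172:228,192:268]=1
hsv=cv2.cvtColor(im,cv2.COLOR_BGR2HSV)
Q=P[reg&(hsv[...,2]>140)]
for _ in range(6):
    A=np.c_[Q[:,:2],np.ones(len(Q))]; s=np.linalg.lstsq(A,Q[:,2],rcond=None)[0]; r=Q[:,2]-A@s; Q=Q[(abs(r)<max(2,2*r.std()))]
nrm=np.array([-s[0],-s[1],1]);nrm/=np.linalg.norm(nrm); print("plane",s,"n",nrm,len(Q),r.std())
# isolator top
B=P[160:210,335:382].reshape(-1,3); 
for lo,hi in((50,70),(98,115)):
    S=B[(B[:,2]>lo)&(B[:,2]<hi)]; print(lo,len(S),np.median(S[:,2]),cv2.minAreaRect(S[:,:2].astype(np.float32)))
for n,bx in(("top",(150,150,300,260)),("scene",(280,20,440,270))):
    im=np.load(f"pics/{n}0.npz")["im"]; x0,y0,x1,y1=bx; f=4 if n=="top" else 3
    c=cv2.resize(im[y0:y1,x0:x1],None,fx=f,fy=f,interpolation=2)
    cv2.imwrite(f"pics/crop_{n}.png",c[:600,:800] if n=="top" else c[:600])
    if n=="scene": cv2.imwrite("pics/crop_scene.png",cv2.resize(im[30:230,280:440],None,fx=3,fy=3,interpolation=2))
E
```

```text
[425. 186.] [ 601.8 -395. ] [53.5 51.1] 88.8 335 11.3
[257. 222.] [519.7  57. ] [68.9 56.4] 84.5 335 39.8
[315. 238.] [ 469.7 -100. ] [50.6 51. ] 11.2 377 7.9
[409. 251.] [ 429.2 -344.9] [50.8 50.8] 68.8 387 8.6
[366. 254.] [ 423.9 -232.6] [50.9 50.8] 69.4 389 8.1
[230. 270.] [391.1 120.2] [54.5 51.1] 88.8 359 11.4
bench [[1.8, 6.5, 2.0, -0.9], [3.3, 2.5, 2.3, 2.4], [3.4, 2.0, 1.0, -0.5]]
plane [   0.35948382    0.20541699 -155.06035672] n [-0.33214074 -0.18979255  0.92393794] 3474 1.557189519270934
50 1107 63.075105186898895 ((600.35107421875, -210.40963745117188), (100.1811294555664, 100.24918365478516), 86.05343627929688)
98 210 107.79861246185885 ((599.98876953125, -206.32403564453125), (73.33025360107422, 16.31529426574707), 88.03540802001953)
```

View pics/crop_top.png

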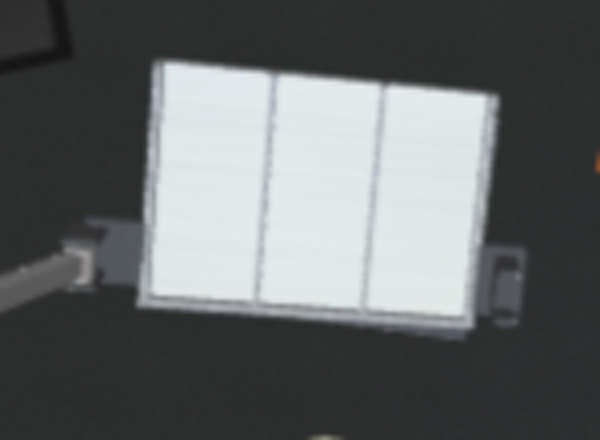

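View pics/crop_scene.png

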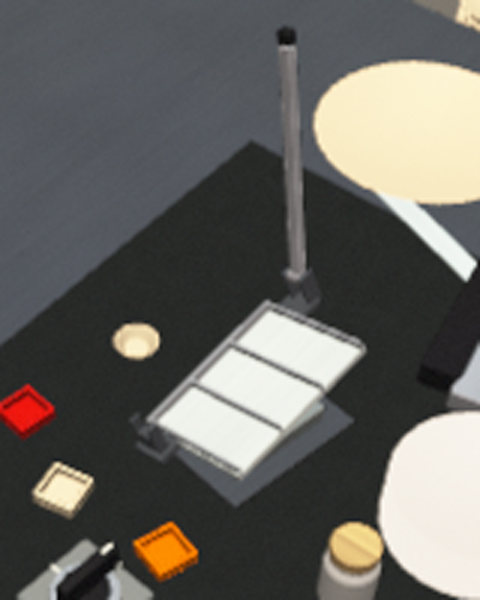

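The crops show the plate with its three bays. The bracket and keeper hinge are at its left (crop about 85,265) and the catch fork at its right (505,285). Next I'll rectify both pictures onto the plate plane to get its pose.

```bash
cat > plate.py <<'E'
from h import *
z=np.load("pics/top0.npz"); P=cloud("top",z["d"]); n0=np.array([-0.332,-0.190,0.924])
out=[]
for n,bx in(("top",(172,228,192,268)),("scene",None)):
    z=np.load(f"pics/{n}0.npz"); im=z["im"]; P=cloud(n,z["d"]); hsv=cv2.cvtColor(im,cv2.COLOR_BGR2HSV)
    m=(abs(P[...,0]-575)<110)&(abs(P[...,1]-115)<140)&(hsv[...,2]>170)&(hsv[...,1]<40)&(P[...,2]>20)&(P[...,2]<130)
    Q=P[m]
    for _ in range(8):
        c=np.median(Q,0); u,s,vt=np.linalg.svd(Q-Q.mean(0),full_matrices=False); nn=vt[2]*np.sign(vt[2,2]); r=(Q-Q.mean(0))@nn; Q=Q[abs(r)<2.5]
    W=(Q[:,:2]).astype(np.float32); print(n,len(Q),nn.round(4),"off",nn@Q.mean(0),"mean",Q.mean(0).round(1))
    # yaw of plate: rect in plane coords
    x=np.array([1,0,0])-nn[0]*nn; x/=np.linalg.norm(x); y=np.cross(nn,x)
    b=cv2.minAreaRect(np.c_[(Q-Q.mean(0))@x,(Q-Q.mean(0))@y].astype(np.float32)); print(b)
    ang=b[2] if abs(b[2])<45 else b[2]-90; a=np.radians(ang)
    X=x*np.cos(a)+y*np.sin(a); Y=np.cross(nn,X); C=Q.mean(0)+x*b[0][0]+y*b[0][1]
    print("X",X.round(4),"Y",Y.round(4),"C",C.round(1))
    s=2; g=np.mgrid[-100:100:1/s,-150:150:1/s]  # x,y
    G=C+g[0][...,None]*X+g[1][...,None]*Y
    uv=proj(n,G.reshape(-1,3)).reshape(g.shape[1:]+(2,)).astype(np.float32)
    rect=cv2.remap(im,uv[...,0],uv[...,1],1)[::-1,::-1]
    out.append(rect)
    gr=cv2.cvtColor(rect,cv2.COLOR_BGR2GRAY)[::-1,::-1].astype(float)
    py=gr[120:280].mean(0); px=np.r_[[gr[:,k] for k in (160,300,430)]].mean(0)
    dy=np.gradient(py);dx=np.gradient(px)
    from scipy.signal import find_peaks
    for nm,dd,o in(("y",dy,150),("x",dx,100)):
        for sg in(1,-1):
            p,_=find_peaks(sg*dd,height=4,distance=4); print(nm,"rise" if sg>0 else "fall",[(round(i/s-o,1),round(dd[i],1)) for i in p])
cv2.imwrite("pics/rect.png",np.vstack([cv2.resize(o,(600,300)) if 0 else o[::1] for o in out])[::1,::1][:800])
r=np.vstack([o[50:350] for o in out]); cv2.imwrite("pics/rect.png",r)
E
python3 plate.py
python3 -c "
from h import *
o=arm.get_obs(); print(R.from_quat(o['ee_rot']).as_matrix().round(3))"
```

```text
top 3325 [-0.332  -0.1896  0.924 ] off -142.8551030343504 mean [573.1 114.6  74.9]
((-2.3404579162597656, -5.586753845214844), (199.94485473632812, 145.8607635498047), 85.02864837646484)
X [ 0.9397 -0.1514  0.3066] Y [0.0817 0.9701 0.2284] C [570.9 109.3  73. ]
y rise [(np.float64(-102.0), np.float64(10.7)), (np.float64(-94.0), np.float64(5.8)), (np.float64(-28.5), np.float64(4.4)), (np.float64(37.0), np.float64(4.9))]
y fall [(np.float64(-33.0), np.float64(-4.6)), (np.float64(33.0), np.float64(-5.7)), (np.float64(99.0), np.float64(-8.8)), (np.float64(106.0), np.float64(-14.5))]
x rise [(np.float64(-81.5), np.float64(11.7)), (np.float64(-74.0), np.float64(7.3)), (np.float64(-70.5), np.float64(7.8))]
x fall [(np.float64(-76.5), np.float64(-4.2)), (np.float64(73.5), np.float64(-16.2)), (np.float64(75.5), np.float64(-13.8))]
scene 1132 [-0.3349 -0.19    0.9229] off -148.99586227237216 mean [576.1 110.5  70.4]
((-2.269927978515625, 0.0189208984375), (196.5003204345703, 152.26522827148438), 84.60652160644531)
X [ 0.9381 -0.1593  0.3076] Y [0.0886 0.9688 0.2316] C [574.  110.7  69.6]
y rise [(np.float64(-105.5), np.float64(5.5)), (np.float64(-95.5), np.float64(9.2)), (np.float64(-28.5), np.float64(9.2)), (np.float64(38.0), np.float64(9.5))]
y fall [(np.float64(-35.0), np.float64(-10.3)), (np.float64(31.5), np.float64(-10.9)), (np.float64(97.5), np.float64(-11.0)), (np.float64(109.0), np.float64(-8.8))]
x rise [(np.float64(-93.5), np.float64(6.8)), (np.float64(-90.5), np.float64(7.3)), (np.float64(-76.0), np.float64(6.7)), (np.float64(-74.0), np.float64(7.3))]
x fall [(np.float64(72.5), np.float64(-7.0)), (np.float64(77.0), np.float64(-5.3))]
[[-0.001  0.454 -0.891]
 [ 0.001 -0.891 -0.454]
 [-1.    -0.001  0.   ]]
```

View pics/rect.png

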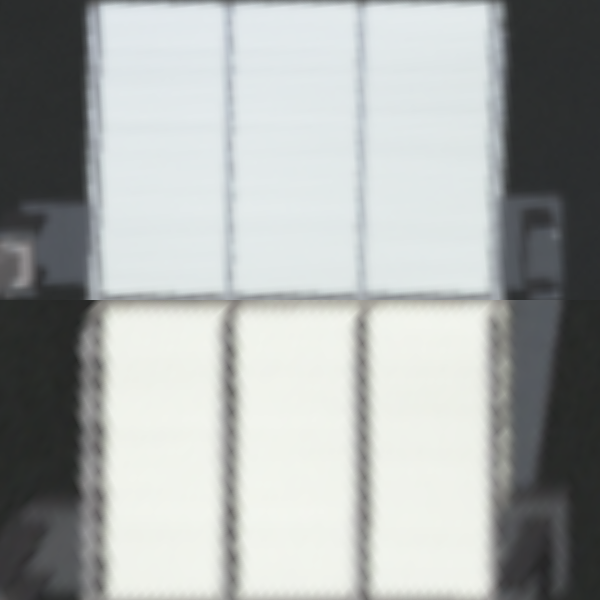

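Both cameras agree on the plate: its feet are at y 97/31/-35 within 2 mm and z is about 72. Now I'll write the frame helper and then turn the isolator off.

```bash
cat >> h.py <<'E'
C=np.array([572.3,111.2,72.]); n_=np.array([-.3335,-.19,.9235]); n_/=np.linalg.norm(n_)
X=np.array([.939,-.1555,.307]); X-=n_*(X@n_); X/=np.linalg.norm(X); Y=np.cross(n_,X); PL=np.c_[X,Y,n_]
def pw(x,y,z): return C+PL@np.array([x,y,z],float)
def fr(xd,yd):   # tool frame: finger direction, jaw direction
    x=np.array(xd,float);x/=np.linalg.norm(x); y=np.array(yd,float); y-=x*(x@y); y/=np.linalg.norm(y)
    return np.c_[x,y,np.cross(x,y)]
def down(deg): a=np.radians(deg); return fr([0,0,-1],[np.cos(a),np.sin(a),0])
def to(pos,Rt):
    o=arm.get_obs(); Rc=R.from_quat(o["ee_rot"]).as_matrix()
    S=np.diag([1,-1,-1.]); best=min((Rt,Rt@S),key=lambda r:np.linalg.norm(R.from_matrix(r@Rc.T).as_rotvec()))
    print("d cm",((np.array(pos)-o["position"])/10).round(2),"rv",R.from_matrix(best@Rc.T).as_rotvec().round(3),"t",round(o["time"],2),"j",np.round(o["joint_positions"],2),"F",o["contact_force"].round(1),"gap",round(o["finger_gap"],1))
E
python3 -c "
from h import *
to([600,-208.5,150],down(-3.5))
print(PL.round(3)); print(pw(-45,135,30),pw(15,-66,0))"
```

```text
d cm [31.67 34.82 -8.06] rv [-1.000e-03 -1.000e-03  1.039e+00] t 0.1 j [ 1.08  0.33 -0.06  1.46  0.02  1.35 -0.09] F [0.9 0.4 0.2] gap 85.3
[[ 0.939  0.085 -0.333]
 [-0.156  0.969 -0.19 ]
 [ 0.307  0.23   0.923]]
[531.55565688 243.36643672 116.96589273] [580.75627012  44.88742126  61.41069423]
```

>>> send_rows:
  moves:
    - [3.2,3.5,0,0,0,0.104,8.54]
    - [3.2,3.5,0,0,0,0.104,8.54]
    - [3.2,3.5,0,0,0,0.104,8.54]
    - [3.2,3.5,0,0,0,0.104,8.54]
    - [3.2,3.5,0,0,0,0.104,8.54]
    - [3.2,3.5,0,0,0,0.104,8.54]
    - [3.2,3.5,0,0,0,0.104,8.54]
    - [3.2,3.5,-2,0,0,0.104,8.54]
    - [3.2,3.5,-3,0,0,0.104,8.54]
    - [2.9,3.3,-3,0,0,0.104,8.54]
    - [0,0,0,0,0,0,8.54]
    - [0,0,0,0,0,0,8.54]

```text
time: 1.6
position: [600.2, -209.6, 151.1]
ee_rot: [-0.515, -0.485, 0.515, -0.484]
contact_force: [-0.1, 0.4, 0.4]
finger_gap: 86.0
```

```bash
python3 -c "
from h import *
to([600,-208.5,77],down(-3.5))"
```

```text
d cm [-0.02  0.11 -7.41] rv [ 0.    -0.001 -0.   ] t 1.6 j [ 0.59  0.44 -0.43  1.51  0.19  1.23  0.07] F [-0.1  0.4  0.4] gap 86.0
```

>>> send_rows:
  moves:
    - [0,0,-2.5,0,0,0,8.54]
    - [0,0,-2.5,0,0,0,8.54]
    - [0,0,-2.4,0,0,0,8.54]
    - [0,0,0,0,0,0,8.54]
    - [0,0,0,0,0,0,0.5]
    - [0,0,0,0,0,0,0.5]
    - [0,0,0,0,0,0,0.5]
    - [0,0,0,0,0,0,0.5]
    - [0,0,0,0,0,0,0.5]
    - [0,0,0,0,0,0,0.5]
    - [0,0,0,0,0,0,0.5]
    - [0,0,0,0,0,0,0.5]
  squeeze: 40

```text
time: 3.1
position: [601.6, -209.1, 78.1]
ee_rot: [0.515, 0.484, -0.514, 0.485]
contact_force: [4.8, -0.9, 2.2]
finger_gap: 15.3
```

>>> send_rows:
  moves:
    - [0.15,0,0,0,0,0.1,0.5]
    - [0,0,0,0,0,0.1,0.5]
    - [0,0,0,0,0,0.1,0.5]
    - [0,0,0,0,0,0.1,0.5]
    - [0,0,0,0,0,0.1,0.5]
    - [0,0,0,0,0,0.1,0.5]
    - [0,0,0,0,0,0.1,0.5]
    - [0,0,0,0,0,0.1,0.5]
    - [0,0,0,0,0,0.1,0.5]
    - [0,0,0,0,0,0.1,0.5]
    - [0,0,0,0,0,0.1,0.5]
    - [0,0,0,0,0,0.1,0.5]
    - [0,0,0,0,0,0.1,0.5]
    - [0,0,0,0,0,0.1,0.5]
    - [0,0,0,0,0,0.1,0.5]
    - [0,0,0,0,0,0.07,0.5]
    - [0,0,0,0,0,0,0.5]
    - [0,0,0,0,0,0,0.5]

```text
time: 5.35
position: [599.8, -211.1, 78.0]
ee_rot: [0.021, 0.708, -0.023, 0.705]
contact_force: [-13.2, -3.4, 14.4]
finger_gap: 15.7
```

```bash
python3 -c "
from h import *
to([600,-208.5,77],down(86.5)); print(arm.get_obs()['wrist_torque'])"
```

```text
d cm [ 0.02  0.26 -0.1 ] rv [ 0.002 -0.005  0.002] t 5.35 j [ 0.79  0.58 -0.71  1.56  0.41  1.15  1.5 ] F [-13.2  -3.4  14.4] gap 15.7
[-0.67854008  2.63159735 -0.40696661]
```

>>> send_rows:
  moves:
    - [0,0,0,0,0,0.05,0.5]
    - [0,0,0,0,0,0,0.5]

```text
time: 5.6
position: [599.9, -211.0, 78.0]
ee_rot: [0.005, 0.709, -0.006, 0.706]
contact_force: [-11.8, -1.6, 14.1]
finger_gap: 15.3
```

```bash
python3 -c "
from h import *
to([600,-208.5,77],down(86.5)); print(arm.get_obs()['wrist_torque'])"
```

```text
d cm [ 0.01  0.25 -0.1 ] rv [ 0.002 -0.004 -0.046] t 5.6 j [ 0.79  0.59 -0.71  1.56  0.41  1.15  1.55] F [-11.8  -1.6  14.1] gap 15.3
[-0.34915538  2.3694045  -1.61694145]
```

The torque jumped against the stop, so the isolator is off. I'll release it, rise, and look again from above.

>>> send_rows:
  moves:
    - [0,0,0,0,0,-0.05,0.5]
    - [0,0,0,0,0,0,8.54]
    - [0,0,0,0,0,0,8.54]
    - [0,0,0,0,0,0,8.54]
    - [0,0,0,0,0,0,8.54]
    - [0,0,3,0,0,0,8.54]
    - [0,0,4,0,0,0,8.54]
    - [0,0,5,0,0,0,8.54]
    - [0,4,2,0,0,-0.15,8.54]
    - [0,4,0,0,0,-0.15,8.54]
    - [0,4,0,0,0,-0.15,8.54]
    - [0,4,0,0,0,-0.15,8.54]

```text
time: 7.1
position: [601.9, -47.7, 217.4]
ee_rot: [0.231, 0.668, -0.231, 0.668]
contact_force: [-0.1, 0.4, 0.1]
finger_gap: 85.6
```

```bash
cat > look.py <<'E'
import sys
from h import *
im,d=arm.capture("top"); cv2.imwrite(f"pics/{sys.argv[1]}.png",im); np.savez("pics/last.npz",im=im,d=d)
for o in dishes("top",im,d): print(*o)
P=cloud("top",d); B=P[150:215,325:392].reshape(-1,3); S=B[(B[:,2]>98)&(B[:,2]<115)]
if len(S)>20: print("handle",len(S),cv2.minAreaRect(S[:,:2].astype(np.float32)))
E
python3 look.py t1; python3 -c "
from h import *
to([423.9,-232.6,120],down(-20.6))"
```

```text
[425. 186.] [ 601.8 -395. ] [53.5 51.1] 88.8 335 11.0
[409. 251.] [ 429.2 -344.9] [50.8 50.8] 68.8 388 7.7
[366. 254.] [ 423.9 -232.6] [50.9 50.8] 69.4 388 7.9
[231. 270.] [391.1 120.2] [54.5 51.1] 88.8 358 10.8
handle 208 ((595.3264770507812, -209.914794921875), (16.129161834716797, 74.31422424316406), 85.29102325439453)
d cm [-17.77 -19.22  -9.78] rv [-0.002  0.003 -1.263] t 7.15 j [ 0.56  0.38 -0.73  1.51  0.25  1.35  0.72] F [-0.8  6.5 -0.2] gap 85.7
```

The handle now lies front to back, so it is off. Cream square candidates: (315,238), (366,255) and (409,251) measure 50 x 50 mm and are square. (425,186) and (231,270) are round, (295,281) and (453,267) are red, and (311,186) is orange. I'll confirm in one enlarged crop.

```bash
python3 -c "
import cv2; im=cv2.imread('pics/top0.png')[165:295,270:470]; cv2.imwrite('pics/cropd.png',cv2.resize(im,None,fx=4,fy=4,interpolation=2))"
```

```text
(no output)
```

View pics/cropd.png

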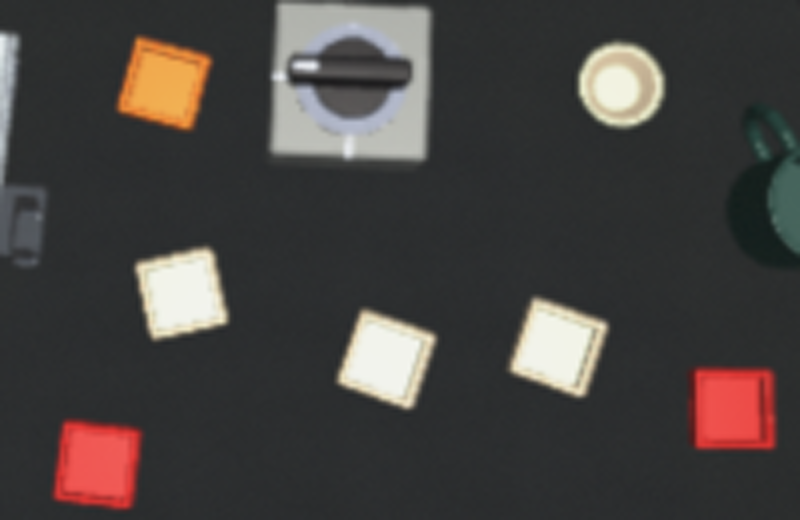

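>>> send_rows:
  moves:
    - [-2.2,-2.4,0,0,0,-0.158,8.54]
    - [-2.2,-2.4,0,0,0,-0.158,8.54]
    - [-2.2,-2.4,0,0,0,-0.158,8.54]
    - [-2.2,-2.4,0,0,0,-0.158,8.54]
    - [-2.2,-2.4,-1,0,0,-0.158,8.54]
    - [-2.2,-2.4,-3,0,0,-0.158,8.54]
    - [-2.2,-2.4,-3,0,0,-0.158,8.54]
    - [-2.2,-2.4,-3,0,0,-0.158,8.54]
    - [0,0,0,0,0,0,8.54]
    - [0,0,0,0,0,0,8.54]

```text
time: 8.4
position: [426.7, -240.7, 117.9]
ee_rot: [0.58, 0.405, -0.58, 0.405]
contact_force: [-0.2, -0.4, 0.4]
finger_gap: 85.5
```

```bash
python3 -c "
from h import *
to([423.9,-232.6,5],down(-20.6))"
```

```text
d cm [ -0.28   0.81 -11.29] rv [ 0.     0.001 -0.008] t 8.4 j [ 0.85  0.17 -0.46  1.93  0.09  1.06  0.  ] F [-0.2 -0.4  0.4] gap 85.5
```

Three cream square dishes are confirmed in the crop at (183,293), (386,358) and (558,347). I'll take the middle one first.

>>> send_rows:
  moves:
    - [-0.28,0.8,-3.5,0,0,0,7.2]
    - [0,0,-3.5,0,0,0,7.2]
    - [0,0,-2.5,0,0,0,7.2]
    - [0,0,-1.2,0,0,0,7.2]
    - [0,0,-0.9,0,0,0,7.2]
    - [0,0,0,0,0,0,7.2]
    - [0,0,0,0,0,0,4.0]
    - [0,0,0,0,0,0,4.0]
    - [0,0,0,0,0,0,4.0]
    - [0,0,0,0,0,0,4.0]
    - [0,0,0,0,0,0,4.0]
  squeeze: 40

```text
time: 9.78
position: [423.9, -233.3, 2.2]
ee_rot: [0.58, 0.404, -0.58, 0.405]
contact_force: [-1.0, 0.5, 6.3]
finger_gap: 49.3
```

>>> send_rows:
  moves:
    - [0,0,2,0,0,0,4.0]
    - [0,0,4,0,0,0,4.0]
    - [0,0,5,0,0,0,4.0]
    - [0,0,5,0,0,0,4.0]
    - [0,0,4,0,0,0,4.0]
    - [0,0,0,0,0,0,4.0]

```text
time: 10.52
position: [424.7, -233.7, 204.5]
ee_rot: [0.581, 0.402, -0.58, 0.406]
contact_force: [-0.1, -0.5, -1.2]
finger_gap: 48.7
```

```bash
python3 -c "
from h import *
to(pw(-18,-66,80),fr(-n_,X)); print((PL[:,2]*80/10).round(2), pw(-18,-66,0))"
```

```text
d cm [ 9.84 26.85 -7.94] rv [ 0.158 -0.358  0.227] t 10.53 j [ 0.87  0.07 -0.48  1.84  0.03  1.24  0.03] F [-0.1 -0.5 -1.2] gap 48.7
[-2.67 -1.52  7.39] [549.77266487  50.01914386  51.2774998 ]
```

>>> send_rows:
  moves:
    - [1.1,3.0,0,0.018,-0.04,0.025,4.0]
    - [1.1,3.0,0,0.018,-0.04,0.025,4.0]
    - [1.1,3.0,0,0.018,-0.04,0.025,4.0]
    - [1.1,3.0,0,0.018,-0.04,0.025,4.0]
    - [1.1,3.0,0,0.018,-0.04,0.025,4.0]
    - [1.1,3.0,0,0.018,-0.04,0.025,4.0]
    - [1.1,3.0,-2,0.018,-0.04,0.025,4.0]
    - [1.1,3.0,-3,0.018,-0.04,0.025,4.0]
    - [1.0,2.85,-2.9,0.014,-0.038,0.027,4.0]
    - [0,0,0,0,0,0,4.0]
    - [0,0,0,0,0,0,4.0]

```text
time: 11.9
position: [521.1, 34.8, 122.4]
ee_rot: [0.654, 0.433, -0.386, 0.485]
contact_force: [-0.2, 0.4, 0.6]
finger_gap: 48.9
```

Run:
```python
from h import *
to(pw(-18,-66,80),fr(-n_,X)); to(pw(-18,-66,5),fr(-n_,X))
im,d=arm.capture("scene"); cv2.imwrite("pics/s1.png",cv2.resize(im[70:220,260:460],None,fx=4,fy=4,interpolation=2))
```

```text
d cm [ 0.2  -0.    0.27] rv [-0.002 -0.006 -0.002] t 11.9 j [ 0.67  0.03 -0.7   2.12 -0.27  0.67  0.03] F [-0.2  0.4  0.6] gap 48.9
d cm [ 2.7   1.42 -6.65] rv [-0.002 -0.006 -0.002] t 11.9 j [ 0.67  0.03 -0.7   2.12 -0.27  0.67  0.03] F [-0.2  0.4  0.6] gap 48.9
```

View pics/s1.png

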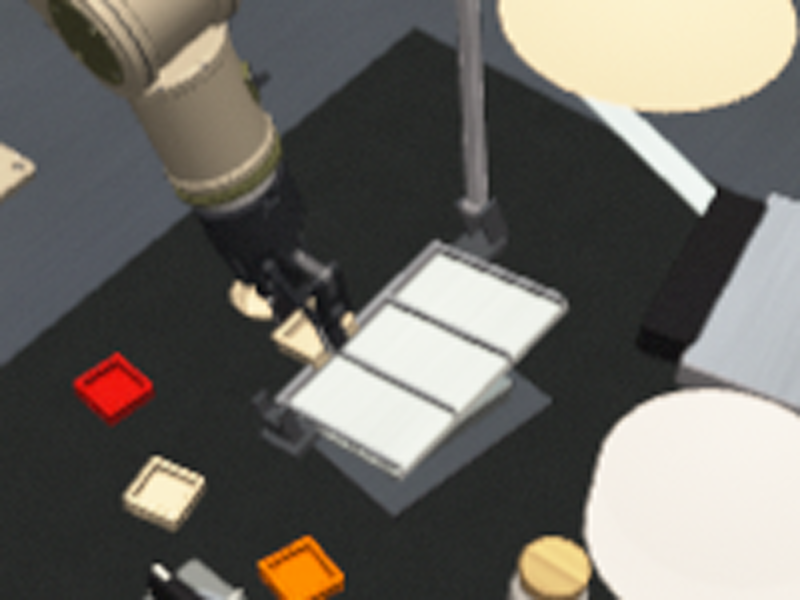

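The dish is held square to the plate, in view at (310,335) just in front of it. Descending along the plate normal.

>>> send_rows:
  moves:
    - [0.7,0.35,-1.65,0,-0.006,0,4.0]
    - [0.7,0.35,-1.65,0,0,0,4.0]
    - [0.7,0.35,-1.65,0,0,0,4.0]
    - [0.4,0.25,-1.2,0,0,0,4.0]
    - [0.2,0.12,-0.5,0,0,0,4.0]
    - [0,0,0,0,0,0,4.0]
    - [0,0,0,0,0,0,4.0]

```text
time: 12.82
position: [548.5, 49.5, 56.4]
ee_rot: [0.656, 0.431, -0.383, 0.487]
contact_force: [0.4, -0.3, -0.5]
finger_gap: 49.1
```

```bash
cat > inpl.py <<'E'
from h import *
o=arm.get_obs(); print("plate coords",(PL.T@(o["position"]-C)).round(1),"F plate",(PL.T@o["contact_force"]).round(1),"gap",round(o["finger_gap"],1))
E
python3 inpl.py
```

```text
plate coords [-17.5 -65.5   5.3] F plate [ 0.2 -0.3 -0.6] gap 49.1
```

>>> send_rows:
  moves:
    - [0.05,0.03,-0.13,0,0,0,4.0]
    - [0,0,0,0,0,0,5.4]
    - [0,0,0,0,0,0,5.9]
    - [0,0,0,0,0,0,6.0]
    - [0,0,0,0,0,0,6.0]
    - [-0.2,-0.1,0.5,0,0,0,6.0]
    - [-0.4,-0.2,1.0,0,0,0,6.0]
    - [-0.7,-0.4,2.0,0,0,0,6.0]
    - [-1.0,-0.6,3.0,0,0,0,6.0]
    - [-1.0,-3,4.0,0,0,0,6.5]
    - [-1,-5,4.0,0,0.05,0,7.2]
    - [-1,-5,2,0,0.08,0,7.2]
    - [-1,-5,0,0,0.08,0,7.2]

```text
time: 14.45
position: [486.3, -143.3, 221.3]
ee_rot: [0.612, 0.479, -0.45, 0.44]
contact_force: [0.2, 0.6, -0.7]
finger_gap: 71.9
```

```bash
cat >> look.py <<'E'
# seats: expected projection + mask of dishes on plate in plate coords
K,e,Rm,_=cam("top"); Pp=(P-C)@PL
v,u=np.mgrid[:400,:640]
for i,sy in enumerate((-72,-6,60)):
    uv=proj("top",pw(-45,sy,18))[0]
    m=(abs(Pp[...,0])<75)&(abs(Pp[...,1]-(sy+6))<30)&(Pp[...,2]>4)&(Pp[...,2]<32)
    k,l,st,c=cv2.connectedComponentsWithStats(m.astype(np.uint8))
    j=[q for q in range(1,k) if st[q,4]>60]
    print("bay",i,"exp px",uv.round(0),[ (Pp[l==q].min(0).round(0),Pp[l==q].max(0).round(0),st[q,4]) for q in j])
cv2.imwrite(f"pics/{sys.argv[1]}c.png",cv2.resize(im[155:245,170:290],None,fx=5,fy=5,interpolation=2))
E
python3 look.py t2; python3 -c "
from h import *
to([429.2,-344.9,100],down(-21.2))"
```

```text
[425. 186.] [ 601.8 -395. ] [53.5 51.1] 88.8 332 11.3
[315. 238.] [ 469.7 -100. ] [50.6 51. ] 11.2 374 7.8
[230. 270.] [391.1 120.2] [54.5 51.1] 88.8 359 11.2
handle 196 ((595.5438232421875, -209.85304260253906), (15.973282814025879, 74.07464599609375), 85.62040710449219)
bay 0 exp px [257. 219.] [(array([-75., -96.,   4.]), array([-22., -38.,  24.]), np.int32(418))]
bay 1 exp px [230. 217.] []
bay 2 exp px [203. 215.] []
d cm [ -5.56 -19.43 -11.96] rv [-0.176  0.153 -0.217] t 14.5 j [ 0.89  0.08 -0.55  1.81 -0.19  1.2   0.26] F [-4.4 -6.4 -0.4] gap 71.5
```

View pics/t2c.png

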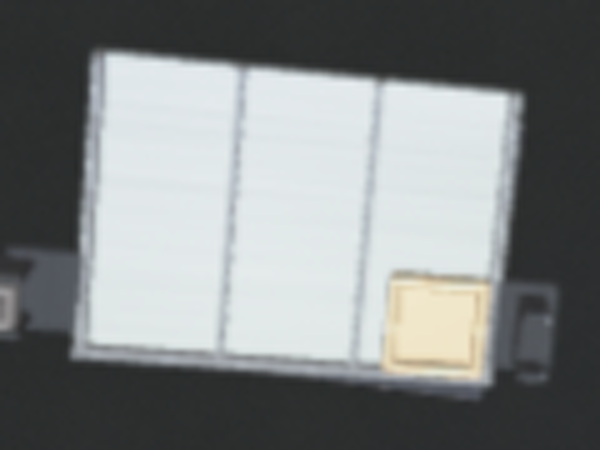

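The dish lies home in the low right corner of the right bay (crop at 440,328). The dish at (315,238) is in view and unmoved, so it's next.

```bash
python3 -c "
from h import *
to([469.7,-100,70],down(11.2))"
```

```text
d cm [ -1.51   5.06 -14.96] rv [-0.212  0.098  0.346] t 14.5 j [ 0.89  0.08 -0.55  1.81 -0.19  1.2   0.26] F [-4.4 -6.4 -0.4] gap 71.5
```

>>> send_rows:
  moves:
    - [-0.3,1.0,-3,-0.042,0.02,0.07,7.2]
    - [-0.3,1.0,-3,-0.042,0.02,0.07,7.2]
    - [-0.3,1.0,-3,-0.042,0.02,0.07,7.2]
    - [-0.3,1.0,-3,-0.042,0.02,0.07,7.2]
    - [-0.3,1.0,-3,-0.044,0.018,0.066,7.2]
    - [0,0,0,0,0,0,7.2]
    - [0,0,0,0,0,0,7.2]

```text
time: 15.38
position: [471.7, -91.9, 69.5]
ee_rot: [0.449, 0.548, -0.445, 0.547]
contact_force: [0.6, -0.4, -0.7]
finger_gap: 72.2
```

```bash
python3 -c "
from h import *
to([469.7,-100,2],down(11.2))"
```

```text
d cm [-0.2  -0.81 -6.75] rv [-0.005  0.002 -0.006] t 15.38 j [ 0.68  0.24 -0.63  1.99  0.17  0.97  0.17] F [ 0.6 -0.4 -0.7] gap 72.2
```

>>> send_rows:
  moves:
    - [-0.2,-0.8,-2.0,-0.005,0.002,-0.006,7.2]
    - [0,0,-2.5,0,0,0,7.2]
    - [0,0,-1.4,0,0,0,7.2]
    - [0,0,-0.85,0,0,0,7.2]
    - [0,0,0,0,0,0,7.2]
    - [0,0,0,0,0,0,4.0]
    - [0,0,0,0,0,0,4.0]
    - [0,0,0,0,0,0,4.0]
    - [0,0,0,0,0,0,4.0]
    - [0,0,0,0,0,0,4.0]
    - [0,0,2,0,0,0,4.0]
    - [0,0,4,0,0,0,4.0]
    - [0,0,5,0,0,0,4.0]
    - [0,0,5,0,0,0,4.0]
    - [0,0,3,0,0,0,4.0]
    - [0,0,0,0,0,0,4.0]

```text
time: 17.38
position: [470.3, -99.4, 192.9]
ee_rot: [0.448, 0.546, -0.448, 0.548]
contact_force: [0.2, -0.1, -0.9]
finger_gap: 48.8
```

```bash
python3 -c "
from h import *
to(pw(-18,0,80),fr(-n_,X))"
```

```text
d cm [ 5.85 19.82 -5.25] rv [ 0.251 -0.306 -0.318] t 17.38 j [ 0.74  0.08 -0.65  1.86  0.06  1.22  0.27] F [ 0.2 -0.1 -0.9] gap 48.8
```

>>> send_rows:
  moves:
    - [0.84,2.83,0,0.036,-0.044,-0.045,4.0]
    - [0.84,2.83,0,0.036,-0.044,-0.045,4.0]
    - [0.84,2.83,0,0.036,-0.044,-0.045,4.0]
    - [0.84,2.83,0,0.036,-0.044,-0.045,4.0]
    - [0.84,2.83,-1.25,0.036,-0.044,-0.046,4.0]
    - [0.84,2.83,-2,0.036,-0.043,-0.046,4.0]
    - [0.84,2.83,-2,0.035,-0.043,-0.046,4.0]
    - [0,0,0,0,0,0,4.0]
    - [0,0,0,0,0,0,4.0]

```text
time: 18.5
position: [527.6, 98.3, 137.8]
ee_rot: [0.655, 0.432, -0.385, 0.486]
contact_force: [1.1, -0.1, -0.3]
finger_gap: 49.2
```

```bash
python3 -c "
from h import *
to(pw(-18,0,5),fr(-n_,X))"
```

```text
d cm [ 2.61  1.47 -6.67] rv [-0.002 -0.004 -0.002] t 18.5 j [ 0.62  0.03 -0.8   2.09 -0.18  0.67 -0.18] F [ 1.1 -0.1 -0.3] gap 49.2
```

>>> send_rows:
  moves:
    - [0.7,0.4,-1.65,-0.002,-0.004,-0.002,4.0]
    - [0.7,0.4,-1.65,0,0,0,4.0]
    - [0.65,0.35,-1.65,0,0,0,4.0]
    - [0.36,0.2,-1.2,0,0,0,4.0]
    - [0.2,0.12,-0.5,0,0,0,4.0]
    - [0.05,0.03,-0.1,0,0,0,4.0]
    - [0,0,0,0,0,0,4.0]

```text
time: 19.38
position: [554.8, 113.6, 71.1]
ee_rot: [0.656, 0.43, -0.384, 0.487]
contact_force: [-0.6, -0.4, -1.1]
finger_gap: 48.8
```

```bash
python3 inpl.py
```

```text
plate coords [-17.1   0.6   4.6] F plate [-0.8 -0.7 -0.7] gap 48.8
```

>>> send_rows:
  moves:
    - [0,0,0,0,0,0,5.4]
    - [0,0,0,0,0,0,5.9]
    - [0,0,0,0,0,0,6.0]
    - [0,0,0,0,0,0,6.0]
    - [-0.2,-0.1,0.5,0,0,0,6.0]
    - [-0.4,-0.2,1.0,0,0,0,6.0]
    - [-0.7,-0.4,2.0,0,0,0,6.0]
    - [-1.0,-0.6,3.0,0,0,0,6.0]
    - [-1.0,-3,4.0,0,0,0,6.5]
    - [-1,-5,3.0,0,0.05,0,7.2]
    - [-1,-5,0,0,0.08,0,7.2]
    - [-1,-5,0,0,0.08,0,7.2]
    - [0,-3,0,0,0,0,7.2]
    - [0,0,0,0,0,0,7.2]

```text
time: 21.12
position: [491.3, -111.4, 206.1]
ee_rot: [0.613, 0.478, -0.451, 0.438]
contact_force: [0.1, 0.4, -0.2]
finger_gap: 72.1
```

```bash
python3 look.py t3; python3 -c "
from h import *
to([429.2,-344.9,100],down(-21.2))"
```

```text
[425. 186.] [ 601.8 -395. ] [53.5 51.1] 88.8 335 11.3
[231. 270.] [391.1 120.2] [54.5 51.1] 88.8 357 11.0
handle 207 ((595.4199829101562, -209.83042907714844), (16.038799285888672, 73.97012329101562), 85.51258850097656)
bay 0 exp px [257. 219.] [(array([-75., -96.,   4.]), array([-22., -38.,  24.]), np.int32(412))]
bay 1 exp px [230. 217.] [(array([-75., -30.,   4.]), array([-20.,  29.,  23.]), np.int32(426))]
bay 2 exp px [203. 215.] []
d cm [ -6.22 -23.53 -10.61] rv [-0.176  0.158 -0.221] t 21.18 j [ 0.88  0.07 -0.62  1.86 -0.2   1.15  0.19] F [ 0.7  0.8 -0.4] gap 71.8
```

View pics/t3.png

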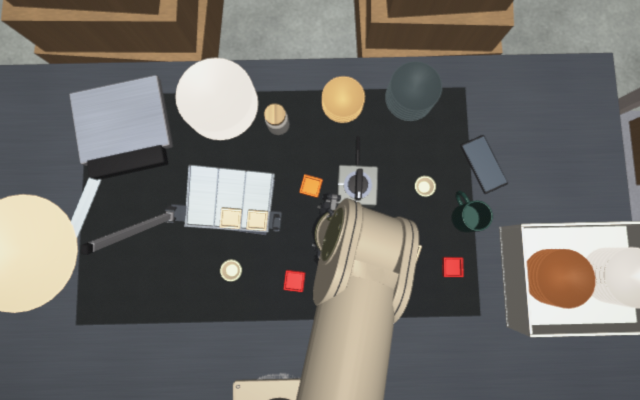

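Two dishes are home in the right and middle bays. The third is hidden under the arm with an edge at (418,250), so I'll measure it from the scene camera.

Run:
```python
from h import *
print("ref"); z=np.load("pics/scene0.npz")
for o in dishes("scene",z["im"],z["d"]): print(*o)
im,d=arm.capture("scene"); print("now"); cv2.imwrite("pics/s3.png",im)
for o in dishes("scene",im,d): print(*o)
```

```text
ref
[325. 143.] [394.7 115.5] [50.4 53.8] 40.0 139 6.4
[341. 165.] [494.6 122.9] [ 57.4 181.1] 11.4 204 38.1
[301. 192.] [ 472.3 -104.5] [50.8 55. ] 12.8 190 4.5
[263. 210.] [ 426.9 -235.6] [50.7 52.1] 67.2 200 5.2
[238. 234.] [ 433.6 -348.2] [50.2 56.3] 69.8 222 4.6
[267. 276.] [ 602.4 -395.9] [52.3 54.8] 43.5 262 7.8
now
[325. 143.] [394.7 115.5] [50.4 53.8] 40.0 139 7.2
[337. 167.] [496.7  61.1] [38.3 54.6] 1.6 89 40.7
[238. 234.] [ 433.5 -348.2] [50.5 56.2] 70.4 227 5.0
[267. 276.] [ 602.4 -395.9] [52.3 54.8] 43.5 263 7.9
```

>>> send_rows:
  moves:
    - [-0.78,-2.94,0,-0.022,0.02,-0.028,7.2]
    - [-0.78,-2.94,0,-0.022,0.02,-0.028,7.2]
    - [-0.78,-2.94,0,-0.022,0.02,-0.028,7.2]
    - [-0.78,-2.94,0,-0.022,0.02,-0.028,7.2]
    - [-0.78,-2.94,-2,-0.022,0.02,-0.028,7.2]
    - [-0.78,-2.94,-2.5,-0.022,0.02,-0.028,7.2]
    - [-0.78,-2.94,-3,-0.022,0.02,-0.027,7.2]
    - [-0.78,-2.94,-3.1,-0.022,0.018,-0.027,7.2]
    - [0,0,0,0,0,0,7.2]
    - [0,0,0,0,0,0,7.2]

```text
time: 22.48
position: [429.4, -344.4, 100.1]
ee_rot: [-0.583, -0.4, 0.584, -0.4]
contact_force: [0.3, 0.2, 0.5]
finger_gap: 71.9
```

Run:
```python
from h import *
to([429.2,-344.9,2],down(-21.2))
for o in dishes("scene"): print(*o)
```

```text
d cm [-0.02 -0.05 -9.81] rv [ 0.    -0.001 -0.001] t 22.48 j [ 0.96  0.32 -0.43  1.79  0.15  1.06  0.11] F [0.3 0.2 0.5] gap 71.9
[325. 143.] [394.7 115.5] [50.4 53.8] 40.0 140 6.8
[238. 234.] [ 434. -348.] [50.3 56. ] 68.8 212 4.7
[267. 276.] [ 602.4 -395.9] [52.3 54.8] 43.5 263 8.2
```

>>> send_rows:
  moves:
    - [0,-0.05,-3.5,0,0,0,7.2]
    - [0,0,-3.5,0,0,0,7.2]
    - [0,0,-1.8,0,0,0,7.2]
    - [0,0,-1.0,0,0,0,7.2]
    - [0,0,0,0,0,0,7.2]
    - [0,0,0,0,0,0,4.0]
    - [0,0,0,0,0,0,4.0]
    - [0,0,0,0,0,0,4.0]
    - [0,0,0,0,0,0,4.0]
    - [0,0,0,0,0,0,4.0]
    - [0,0,2,0,0,0,4.0]
    - [0,0,4,0,0,0,4.0]
    - [0,0,5,0,0,0,4.0]
    - [0,0,5,0,0,0,4.0]
    - [0,0,3,0,0,0,4.0]
    - [0,0,0,0,0,0,4.0]

```text
time: 24.52
position: [430.2, -345.5, 195.4]
ee_rot: [0.583, 0.398, -0.583, 0.401]
contact_force: [0.4, -0.4, -1.8]
finger_gap: 49.4
```

```bash
python3 -c "
from h import *
to(pw(-18,66,80),fr(-n_,X))"
```

```text
d cm [10.41 50.82 -3.99] rv [ 0.156 -0.361  0.242] t 24.52 j [ 0.98  0.22 -0.44  1.69  0.1   1.24  0.15] F [ 0.4 -0.4 -1.8] gap 49.4
```

>>> send_rows:
  moves:
    - [0.74,3.63,0,0.011,-0.026,0.017,4.0]
    - [0.74,3.63,0,0.011,-0.026,0.017,4.0]
    - [0.74,3.63,0,0.011,-0.026,0.017,4.0]
    - [0.74,3.63,0,0.011,-0.026,0.017,4.0]
    - [0.74,3.63,0,0.011,-0.026,0.017,4.0]
    - [0.74,3.63,0,0.011,-0.026,0.017,4.0]
    - [0.74,3.63,0,0.011,-0.026,0.017,4.0]
    - [0.74,3.63,0,0.011,-0.026,0.017,4.0]
    - [0.74,3.63,0,0.011,-0.026,0.017,4.0]
    - [0.74,3.63,0,0.011,-0.026,0.018,4.0]
    - [0.74,3.63,0,0.011,-0.026,0.018,4.0]
    - [0.74,3.63,-1,0.011,-0.025,0.018,4.0]
    - [0.74,3.63,-1.5,0.012,-0.025,0.018,4.0]
    - [0.74,3.63,-1.5,0.012,-0.025,0.018,4.0]
    - [0,0,0,0,0,0,4.0]
    - [0,0,0,0,0,0,4.0]

```text
time: 26.52
position: [532.5, 163.7, 151.7]
ee_rot: [0.655, 0.433, -0.385, 0.485]
contact_force: [-0.3, -0.5, -0.3]
finger_gap: 48.9
```

```bash
python3 -c "
from h import *
to(pw(-18,66,5),fr(-n_,X))"
```

```text
d cm [ 2.68  1.33 -6.54] rv [-0.004 -0.005 -0.003] t 26.52 j [ 0.58  0.06 -0.92  2.04 -0.05  0.68 -0.42] F [-0.3 -0.5 -0.3] gap 48.9
```

>>> send_rows:
  moves:
    - [0.7,0.35,-1.65,-0.004,-0.005,-0.003,4.0]
    - [0.7,0.35,-1.65,0,0,0,4.0]
    - [0.68,0.33,-1.6,0,0,0,4.0]
    - [0.4,0.2,-1.15,0,0,0,4.0]
    - [0.2,0.1,-0.5,0,0,0,4.0]
    - [0.04,0.02,-0.07,0,0,0,4.0]
    - [0,0,0,0,0,0,4.0]

```text
time: 27.4
position: [560.2, 176.7, 86.0]
ee_rot: [0.656, 0.43, -0.385, 0.487]
contact_force: [0.0, 0.6, -1.0]
finger_gap: 49.1
```

```bash
python3 inpl.py
```

```text
plate coords [-17.3  65.7   4.5] F plate [-0.4  0.3 -1. ] gap 49.1
```

>>> send_rows:
  moves:
    - [0,0,0,0,0,0,5.4]
    - [0,0,0,0,0,0,5.9]
    - [0,0,0,0,0,0,6.0]
    - [0,0,0,0,0,0,6.0]
    - [-0.2,-0.1,0.5,0,0,0,6.0]
    - [-0.4,-0.2,1.0,0,0,0,6.0]
    - [-0.7,-0.4,2.0,0,0,0,6.0]
    - [-1.0,-0.6,3.0,0,0,0,6.0]
    - [-1.0,-3,4.0,0,0,0,4]
    - [-1,-5,4.0,0,0,0,2]
    - [-1,-5,3,0,0,0,0]
    - [-1,-5,2,0,0,0,0]
    - [0,-2,0,0,0,0,0]
    - [0,0,0,0,0,0,0]

```text
time: 29.15
position: [497.2, -34.9, 278.6]
ee_rot: [0.656, 0.43, -0.385, 0.486]
contact_force: [-0.7, 1.2, -0.3]
finger_gap: -0.1
```

```bash
python3 look.py t4
python3 - <<'E'
from h import *
for n,f in(("top","pics/last.npz"),("scene","pics/scene0.npz")):
    z=np.load(f); Pp=(cloud(n,z["d"])-C)@PL
    m=(abs(Pp[...,0]+45)<40)&(Pp[...,1]>140)&(Pp[...,1]<330)&(Pp[...,2]>60)&(Pp[...,2]<330)
    Q=Pp[m]; r=np.hypot(Q[:,1]-135,Q[:,2]-30); a=np.arctan2(Q[:,2]-30,-(Q[:,1]-135))
    for lo in range(40,300,40):
        s=(r>lo)&(r<=lo+40)
        if s.sum()>3: print(n,lo,s.sum(),"x",np.median(Q[s,0]).round(1),"a",np.median(a[s]).round(3),"y,z",np.median(Q[s,1:],0).round(0))
    print("rmax",np.percentile(r[r<310],99) if len(r) else None)
o=arm.get_obs(); print("plate tcp",((o["position"]-C)@PL).round(1),o["joint_positions"].round(2))
E
```

```text
[425. 186.] [ 601.8 -395. ] [53.5 51.1] 88.8 334 11.1
[231. 270.] [391.1 120.2] [54.5 51.1] 88.8 357 11.3
handle 207 ((595.452392578125, -210.0111846923828), (16.015949249267578, 74.27204132080078), 84.99739837646484)
bay 0 exp px [257. 219.] [(array([-75., -96.,   4.]), array([-22., -38.,  23.]), np.int32(411))]
bay 1 exp px [230. 217.] [(array([-74., -30.,   4.]), array([-19.,  29.,  23.]), np.int32(425))]
bay 2 exp px [203. 215.] [(array([-75.,  36.,   4.]), array([-22.,  96.,  26.]), np.int32(437))]
top 40 88 x -45.8 a 1.837 y,z [152.  89.]
top 80 97 x -46.4 a 1.871 y,z [166. 127.]
top 120 114 x -46.2 a 1.886 y,z [179. 163.]
top 160 131 x -45.9 a 1.894 y,z [193. 200.]
top 200 154 x -46.2 a 1.899 y,z [207. 239.]
top 240 190 x -46.3 a 1.903 y,z [221. 276.]
top 280 52 x -48.8 a 1.92 y,z [231. 295.]
rmax 282.26929733656056
scene 40 61 x -42.6 a 1.83 y,z [151.  87.]
scene 80 63 x -43.1 a 1.865 y,z [165. 126.]
scene 120 65 x -42.0 a 1.889 y,z [179. 161.]
scene 160 70 x -42.5 a 1.894 y,z [193. 200.]
scene 200 73 x -43.4 a 1.899 y,z [207. 237.]
scene 240 72 x -42.7 a 1.904 y,z [220. 275.]
rmax 274.36728632827857
plate tcp [ 15.3 -99.  243.1] [ 0.87 -0.19 -0.64  1.95 -0.43  1.09  0.25]
```

View pics/t4c.png

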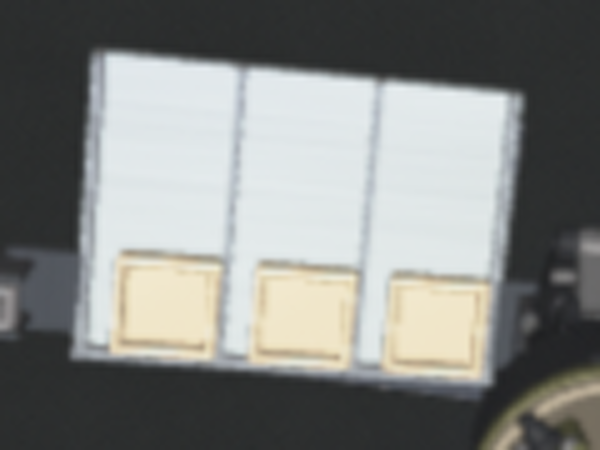

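All three dishes are home in the low right corners (crop at 165,305, 303,315 and 440,328). The measured bar plane at x = -45 matches the given pivot, with the keeper at about 1.93 rad. I'll plan the push arc with the tool vertical.

Run:
```python
from h import *
tip=pw(-45,135-280*np.cos(1.93),30+280*np.sin(1.93)); print("tip",tip.round(0))
def cp(a,r,g): # TCP point: outer face of the bar at radius r plus gap g along outward normal
    y=135-r*np.cos(a)+(6+g)*np.sin(a); z=30+r*np.sin(a)+(6+g)*np.cos(a); return pw(-45,y,z)
w2=cp(1.93,255,35); print("w2",w2.round(0))
to(w2+[0,0,110],down(-9.4)); to(w2,down(-9.4))
for a,r,g in((1.93,255,15),(1.7,255,13),(1.4,252,12),(1.1,245,9),(.8,235,6),(.5,225,2),(.3,215,0),(.15,212,0),(0,210,-1)): print(a,cp(a,r,g).round(0))
```

```text
tip [453. 289. 382.]
w2 [468. 325. 354.]
d cm [-2.95 35.82 18.52] rv [-0.189  0.346 -0.038] t 29.2 j [ 0.87 -0.19 -0.64  1.95 -0.43  1.09  0.25] F [-0.   0.8  0.3] gap -0.0
d cm [-2.95 35.82  7.52] rv [-0.189  0.346 -0.038] t 29.2 j [ 0.87 -0.19 -0.64  1.95 -0.43  1.09  0.25] F [-0.   0.8  0.3] gap -0.0
1.93 [464. 305. 356.]
1.7 [452. 246. 360.]
1.4 [446. 171. 343.]
1.1 [448. 106. 302.]
0.8 [459.  59. 245.]
0.5 [477.  34. 178.]
0.3 [491.  33. 134.]
0.15 [501.  34. 104.]
0 [512.  39.  73.]
```

>>> send_rows:
  moves:
    - [-0.5,1,4,-0.02,0.035,-0.004,0]
    - [-0.5,1,4,-0.02,0.035,-0.004,0]
    - [-0.5,2.5,4,-0.02,0.035,-0.004,0]
    - [-0.5,3.5,4,-0.02,0.035,-0.004,0]
    - [-0.5,3.5,2.5,-0.02,0.035,-0.004,0]
    - [-0.45,3.5,0,-0.02,0.035,-0.004,0]
    - [0,3.5,0,-0.02,0.035,-0.004,0]
    - [0,3.5,0,-0.02,0.035,-0.004,0]
    - [0,3.5,0,-0.02,0.035,-0.003,0]
    - [0,3.5,0,-0.009,0.031,-0.003,0]
    - [0,3.5,0,0,0,0,0]
    - [0,3.3,0,0,0,0,0]
    - [0,0,0,0,0,0,0]
    - [0,0,0,0,0,0,0]

```text
time: 30.95
position: [466.9, 324.6, 464.0]
ee_rot: [-0.538, -0.458, 0.539, -0.459]
contact_force: [1.2, -0.4, -0.0]
finger_gap: 0.1
```

Run:
```python
from h import *
to([468,325,354],down(-9.4))
im,d=arm.capture("scene"); cv2.imwrite("pics/s5.png",cv2.resize(im[0:200,250:450],None,fx=3,fy=3,interpolation=2))
```

```text
d cm [  0.11   0.04 -11.  ] rv [ 0.001 -0.    -0.004] t 30.95 j [ 0.12  0.4  -1.2   1.1   0.39  1.87 -1.1 ] F [ 1.2 -0.4 -0. ] gap 0.1
```

View pics/s5.png

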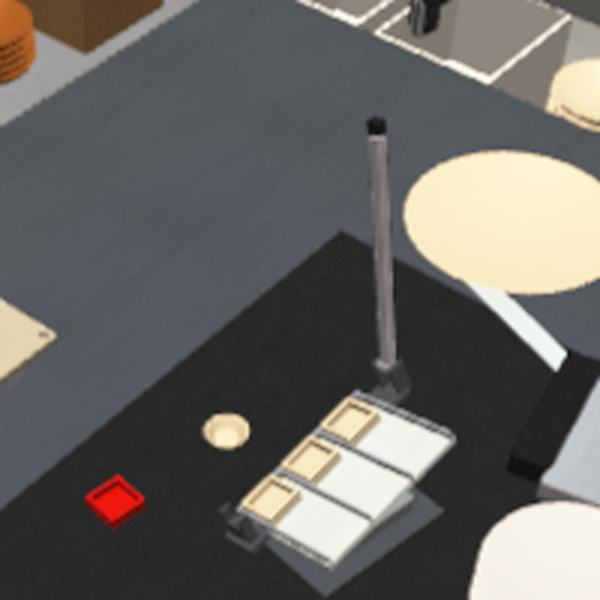

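Three dishes are seated, the bar tip is at crop (375,125), and the gripper is at the upper edge (425,15), left of and above the tip. I'll check the projection before lowering.

```bash
python3 -c "
from h import *
print(((proj('scene',np.array([[467,325,464],[453,289,382]]))-[250,0])*3).round(0))"
```

```text
[[421.  29.]
 [380. 114.]]
```

>>> send_rows:
  moves:
    - [0.1,0,-3,0,0,0,0]
    - [0,0,-3,0,0,0,0]
    - [0,0,-3,0,0,0,0]
    - [0,0,-2,0,0,0,0]
    - [0,0,0,0,0,0,0]
    - [0,0,0,0,0,0,0]

```text
time: 31.75
position: [469.1, 323.4, 355.1]
ee_rot: [0.539, 0.457, -0.539, 0.458]
contact_force: [-0.6, -0.7, 0.2]
finger_gap: -0.0
```

>>> send_rows:
  moves:
    - [-0.4,-1.9,0.1,0,0,0,0]
    - [-0.4,-2.0,0.2,0,0,0,0]
    - [-0.4,-2.0,0.1,0,0,0,0]
    - [-0.4,-2.0,0.1,0,0,0,0]
    - [-0.2,-2.5,-0.5,0,0,0,0]
    - [-0.2,-2.5,-0.6,0,0,0,0]
    - [-0.2,-2.5,-0.6,0,0,0,0]
    - [0.1,-2.2,-1.3,0,0,0,0]
    - [0.1,-2.2,-1.4,0,0,0,0]
    - [0,-2.1,-1.4,0,0,0,0]

```text
time: 33.0
position: [449.3, 104.5, 301.9]
ee_rot: [0.539, 0.457, -0.539, 0.459]
contact_force: [0.9, 1.1, 0.7]
finger_gap: 0.1
```

```bash
cat > bar.py <<'E'
from h import *
import sys
im,d=arm.capture("scene"); np.savez("pics/bar.npz",im=im,d=d); cv2.imwrite(f"pics/{sys.argv[1]}.png",im)
Pp=(cloud("scene",d)-C)@PL
m=(abs(Pp[...,0]+44)<12)&(Pp[...,2]>26); Q=Pp[m]; r=np.hypot(Q[:,1]-135,Q[:,2]-30); a=np.arctan2(Q[:,2]-30,-(Q[:,1]-135))
for lo in range(60,300,40):
    s=(r>lo)&(r<=lo+40)
    if s.sum()>3: print(lo,s.sum(),"a",np.percentile(a[s],[10,50,90]).round(2))
o=arm.get_obs(); q=(o["position"]-C)@PL; print("tcp plate",q.round(1),"r",np.hypot(q[1]-135,q[2]-30).round(0),"a",np.arctan2(q[2]-30,135-q[1]).round(3),"F",(o["contact_force"]@PL).round(1),o["joint_positions"].round(2))
E
python3 bar.py b1
```

```text
60 36 a [0.98 1.05 1.11]
100 36 a [1.02 1.07 1.11]
140 38 a [1.04 1.07 1.11]
180 41 a [1.06 1.08 1.11]
220 62 a [1.06 1.09 1.14]
260 79 a [1.07 1.15 1.23]
tcp plate [-44.4  32.5 253.7] r 246.0 a 1.141 F [ 0.6 -1.9 -0.8] [ 0.96 -0.04 -1.22  1.71 -0.03  1.44 -0.43]
```

The bar follows, now at about 1.08 rad. Continuing.

>>> send_rows:
  moves:
    - [0.25,-1.15,-1.4,0,0,0,0]
    - [0.25,-1.15,-1.4,0,0,0,0]
    - [0.25,-1.15,-1.4,0,0,0,0]
    - [0.25,-1.15,-1.4,0,0,0,0]
    - [0.45,-0.6,-1.7,0,0,0,0]
    - [0.45,-0.6,-1.7,0,0,0,0]
    - [0.45,-0.6,-1.7,0,0,0,0]
    - [0.45,-0.6,-1.6,0,0,0,0]
    - [0,0,0,0,0,0,0]

```text
time: 34.17
position: [476.0, 34.2, 176.5]
ee_rot: [-0.538, -0.458, 0.54, -0.457]
contact_force: [-0.6, 0.4, 0.3]
finger_gap: -0.0
```

```bash
python3 bar.py b2
```

```text
60 47 a [0.37 0.48 0.52]
100 53 a [0.42 0.47 0.5 ]
140 49 a [0.44 0.48 0.5 ]
180 49 a [0.44 0.47 0.49]
220 113 a [0.45 0.52 0.7 ]
260 54 a [0.45 0.48 0.78]
tcp plate [-45.8 -58.  143.9] r 224.0 a 0.533 F [0.6 0.4 0.5] [ 0.92  0.19 -1.17  1.86  0.19  1.21 -0.47]
```

>>> send_rows:
  moves:
    - [0.5,0,-1.4,0,0,0,0]
    - [0.5,0,-1.4,0,0,0,0]
    - [0.5,0,-1.4,0,0,0,0]
    - [0.5,0,-1.5,0,0,0,0]
    - [0.5,0.1,-1.5,0,0,0,0]
    - [0.4,0.1,-1.0,0,0,0,0]
    - [0.2,0.1,-0.5,0,0,0,0]
    - [0,0,0,0,0,0,0]

```text
time: 35.22
position: [507.7, 38.0, 90.8]
ee_rot: [-0.539, -0.458, 0.539, -0.458]
contact_force: [0.2, 0.2, 0.1]
finger_gap: 0.2
```

```bash
python3 bar.py b3
```

```text
60 58 a [-0.01  0.08  0.13]
100 55 a [0.02 0.08 0.1 ]
140 6 a [0.02 0.05 0.07]
180 55 a [0.03 0.06 0.29]
220 93 a [0.04 0.07 0.42]
260 40 a [0.04 0.07 0.08]
tcp plate [-43.3 -72.1  53.1] r 208.0 a 0.111 F [-0.7 -0.2 -0.4] [ 0.75  0.4  -1.06  1.88  0.4   1.09 -0.63]
```

>>> send_rows:
  moves:
    - [0.13,0.08,-0.37,0,0,0,0]
    - [0.13,0.08,-0.37,0,0,0,0]
    - [0.1,0.05,-0.28,0,0,0,0]
    - [0,0,0,0,0,0,0]

```text
time: 35.78
position: [511.3, 39.8, 80.6]
ee_rot: [-0.539, -0.457, 0.539, -0.458]
contact_force: [-0.3, -0.2, -0.3]
finger_gap: -0.1
```

```bash
python3 bar.py b4
```

```text
60 50 a [-0.02  0.03  0.06]
100 51 a [-0.01  0.02  0.05]
140 7 a [-0.    0.01  0.04]
180 70 a [-0.    0.14  0.38]
220 69 a [0.   0.02 0.38]
260 34 a [-0.    0.02  0.03]
tcp plate [-43.6 -72.4  41.9] r 208.0 a 0.057 F [-0.   0.2 -0.4] [ 0.72  0.43 -1.04  1.88  0.42  1.07 -0.65]
```

>>> send_rows:
  moves:
    - [0.06,0.04,-0.18,0,0,0,0]
    - [0,0,0,0,0,0,0]

```text
time: 36.08
position: [511.9, 40.2, 78.9]
ee_rot: [-0.539, -0.457, 0.539, -0.458]
contact_force: [-0.1, -0.5, 0.0]
finger_gap: -0.0
```

>>> send_rows:
  moves:
    - [0.06,0.04,-0.18,0,0,0,0]
    - [0,0,0,0,0,0,0]

```text
time: 36.33
position: [512.4, 40.4, 77.6]
ee_rot: [-0.538, -0.457, 0.54, -0.458]
contact_force: [-4.8, -2.1, 9.5]
finger_gap: 0.1
```

>>> send_rows:
  moves:
    - [0.03,0.02,-0.1,0,0,0,0]
    - [0,0,0,0,0,0,0]

```text
time: 36.58
position: [512.7, 40.5, 77.2]
ee_rot: [-0.538, -0.457, 0.54, -0.458]
contact_force: [-8.8, -2.4, 18.6]
finger_gap: -0.2
```

The force rises steeply, so the bar rests in its catch. Rising clear to look.

>>> send_rows:
  moves:
    - [-0.3,-0.1,0.8,0,0,0,0]
    - [-0.5,-0.3,2,0,0,0,0]
    - [-0.5,-0.3,4,0,0,0,0]
    - [0,-3,4,0,0,0,2]
    - [1,-5,4,0,0,0.1,5]
    - [1,-5,0,0,0,0.15,8.54]
    - [1,-5,0,0,0,0.15,8.54]
    - [1,-3,0,0,0,0.15,8.54]
    - [0,0,0,0,0,0,8.54]

```text
time: 37.7
position: [539.4, -177.3, 222.1]
ee_rot: [0.395, 0.586, -0.395, 0.586]
contact_force: [-0.1, 1.7, 0.3]
finger_gap: 84.9
```

```bash
python3 bar.py b5; python3 look.py t6
python3 - <<'E'
from h import *
a=cv2.resize(cv2.imread("pics/b5.png")[110:210,300:430],(780,600))[:, :]; b=cv2.imread("pics/t6c.png")
cv2.imwrite("pics/v6.png",np.hstack([cv2.resize(a,(400,308)),cv2.resize(b,(400,308))]))
to([601,-210.5,150],down(86.5))
E
```

```text
60 49 a [-0.02  0.02  0.05]
100 47 a [-0.01  0.01  0.05]
140 51 a [-0.01  0.01  0.03]
180 48 a [-0.01  0.01  0.03]
220 47 a [-0.    0.01  0.02]
260 33 a [-0.01  0.01  0.02]
tcp plate [  59.8 -245.6  204.2] r 419.0 a 0.429 F [ 0.   0.3 -1. ] [ 1.12  0.42 -1.13  1.59  0.38  1.38  0.34]
[425. 186.] [ 601.8 -393.7] [56.1 51.1] 88.8 339 11.3
[230. 270.] [391.1 120.2] [54.5 51.1] 88.8 357 11.3
bay 0 exp px [257. 219.] [(array([-45., -96.,   4.]), array([-22., -37.,  32.]), np.int32(188)), (array([-75., -95.,   4.]), array([-61., -38.,  23.]), np.int32(101))]
bay 1 exp px [230. 217.] [(array([-45., -30.,   4.]), array([-18.,  26.,  31.]), np.int32(201)), (array([-75., -30.,   4.]), array([-62.,  29.,  22.]), np.int32(103))]
bay 2 exp px [203. 215.] [(array([-46.,  36.,   4.]), array([-21.,  88.,  32.]), np.int32(198)), (array([-74.,  36.,   4.]), array([-62.,  84.,  23.]), np.int32(96))]
d cm [ 6.16 -3.68 -7.27] rv [-1.000e-03  1.000e-03  1.123e+00] t 37.8 j [ 1.12  0.42 -1.13  1.59  0.38  1.38  0.34] F [-0.2  0.4 -1.4] gap 85.4
```

View pics/v6.png

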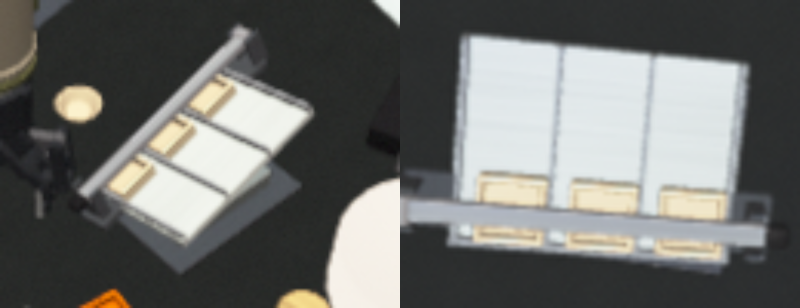

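The bar lies shut in the fork over the three seated dishes (left panel: hinge 240,40, catch 85,200). Now the isolator goes back on.

>>> send_rows:
  moves:
    - [0.77,-0.46,0,0,0,0.14,8.54]
    - [0.77,-0.46,0,0,0,0.14,8.54]
    - [0.77,-0.46,0,0,0,0.14,8.54]
    - [0.77,-0.46,0,0,0,0.14,8.54]
    - [0.77,-0.46,-1.5,0,0,0.14,8.54]
    - [0.77,-0.46,-1.9,0,0,0.14,8.54]
    - [0.77,-0.46,-1.9,0,0,0.14,8.54]
    - [0.77,-0.46,-1.9,0,0,0.143,8.54]
    - [0,0,0,0,0,0,8.54]
    - [0,0,0,0,0,0,8.54]

```text
time: 39.05
position: [601.3, -210.1, 152.0]
ee_rot: [0.022, 0.706, -0.022, 0.708]
contact_force: [-0.1, -0.1, 0.8]
finger_gap: 85.2
```

```bash
python3 -c "
from h import *
to([601,-210.5,78],down(86))"
```

```text
d cm [-0.03 -0.04 -7.4 ] rv [-0.     0.002 -0.007] t 39.05 j [ 1.07  0.73 -1.21  1.48  0.69  1.4   1.34] F [-0.1 -0.1  0.8] gap 85.2
```

>>> send_rows:
  moves:
    - [0,0,-2.5,0,0,0,8.54]
    - [0,0,-2.5,0,0,0,8.54]
    - [0,0,-2.4,0,0,0,8.54]
    - [0,0,0,0,0,0,8.54]
    - [0,0,0,0,0,0,0.5]
    - [0,0,0,0,0,0,0.5]
    - [0,0,0,0,0,0,0.5]
    - [0,0,0,0,0,0,0.5]
    - [0,0,0,0,0,0,0.5]
    - [0,0,0,0,0,0,0.5]
    - [0,0,0,0,0,0,0.5]
    - [0,0,0,0,0,0,0.5]

```text
time: 40.55
position: [601.3, -211.1, 77.2]
ee_rot: [0.022, 0.706, -0.021, 0.707]
contact_force: [-1.9, 2.1, 5.3]
finger_gap: 15.4
```

>>> send_rows:
  moves:
    - [0,0,0,0,0,-0.1,0.5]
    - [0,0,0,0,0,-0.1,0.5]
    - [0,0,0,0,0,-0.1,0.5]
    - [0,0,0,0,0,-0.1,0.5]
    - [0,0,0,0,0,-0.1,0.5]
    - [0,0,0,0,0,-0.1,0.5]
    - [0,0,0,0,0,-0.1,0.5]
    - [0,0,0,0,0,-0.1,0.5]
    - [0,0,0,0,0,-0.1,0.5]
    - [0,0,0,0,0,-0.1,0.5]
    - [0,0,0,0,0,-0.1,0.5]
    - [0,0,0,0,0,-0.1,0.5]
    - [0,0,0,0,0,-0.1,0.5]
    - [0,0,0,0,0,-0.1,0.5]
    - [0,0,0,0,0,-0.1,0.5]
    - [0,0,0,0,0,-0.07,0.5]
    - [0,0,0,0,0,0,0.5]
    - [0,0,0,0,0,0,0.5]

```text
time: 42.8
position: [601.6, -210.8, 77.2]
ee_rot: [0.514, 0.485, -0.514, 0.486]
contact_force: [1.0, 2.1, 5.6]
finger_gap: 15.3
```

```bash
python3 -c "
from h import *
to([601,-210.5,78],down(-4)); print(arm.get_obs()['wrist_torque'])"
```

```text
d cm [-0.06  0.03  0.08] rv [ 0.001  0.002 -0.012] t 42.8 j [ 0.9   0.65 -0.88  1.56  0.53  1.18 -0.14] F [1.  2.1 5.6] gap 15.3
[ 0.52449787 -0.2036719  -0.10010015]
```

>>> send_rows:
  moves:
    - [0,0,0,0,0,-0.05,0.5]
    - [0,0,0,0,0,0,0.5]

```text
time: 43.05
position: [601.6, -211.2, 77.3]
ee_rot: [-0.526, -0.472, 0.526, -0.474]
contact_force: [1.3, 0.3, 5.0]
finger_gap: 15.6
```

```bash
python3 -c "
from h import *
to([601,-210.5,78],down(-4)); print(arm.get_obs()['wrist_torque'])"
```

```text
d cm [-0.06  0.07  0.07] rv [0.002 0.002 0.037] t 43.05 j [ 0.89  0.64 -0.87  1.56  0.52  1.18 -0.18] F [1.3 0.3 5. ] gap 15.6
[ 0.19040333 -0.2200817   0.94099847]
```

It's against the stop. Releasing, rising, and taking the final check.

>>> send_rows:
  moves:
    - [0,0,0,0,0,0.035,0.5]
    - [0,0,0,0,0,0,8.54]
    - [0,0,0,0,0,0,8.54]
    - [0,0,0,0,0,0,8.54]
    - [0,0,0,0,0,0,8.54]
    - [0,0,3,0,0,0,8.54]
    - [0,0,4,0,0,0,8.54]
    - [0,0,5,0,0,0,8.54]
    - [-3,-1,3,0,0,0,8.54]
    - [-5,-2,0,0,0,0,8.54]
    - [-5,-2,0,0,0,0,8.54]
    - [0,0,0,0,0,0,8.54]
    - [0,0,0,0,0,0,8.54]

```text
time: 44.68
position: [471.4, -261.2, 227.1]
ee_rot: [-0.518, -0.48, 0.519, -0.482]
contact_force: [0.5, 0.4, 0.3]
finger_gap: 85.4
```

```bash
python3 bar.py b7; python3 look.py t7
python3 - <<'E'
import cv2,numpy as np
a=cv2.imread("pics/b7.png")[90:290,190:430]; b=cv2.imread("pics/t7.png")[150:300,170:480]
cv2.imwrite("pics/v7.png",np.hstack([cv2.resize(a,(400,333),interpolation=2),cv2.resize(b,(400,333),interpolation=2)]))
E
```

```text
60 46 a [-0.03  0.02  0.07]
100 48 a [-0.02  0.01  0.04]
140 52 a [-0.02  0.01  0.03]
180 49 a [-0.01  0.01  0.03]
220 47 a [-0.    0.01  0.02]
260 34 a [-0.01  0.01  0.02]
tcp plate [  11.2 -333.1  247.2] r 516.0 a 0.434 F [-0.5  0.6 -0.9] [ 1.29  0.29 -1.02  1.66  0.25  1.34  0.16]
[231. 270.] [391.1 120.2] [54.5 51.1] 88.8 358 10.9
handle 209 ((600.5292358398438, -206.451416015625), (73.6611099243164, 16.12350845336914), 86.29792022705078)
bay 0 exp px [257. 219.] [(array([-46., -96.,   4.]), array([-21., -42.,  32.]), np.int32(186)), (array([-75., -95.,   5.]), array([-61., -38.,  23.]), np.int32(98))]
bay 1 exp px [230. 217.] [(array([-46., -30.,   4.]), array([-20.,  24.,  32.]), np.int32(193)), (array([-75., -30.,   5.]), array([-60.,  29.,  23.]), np.int32(102))]
bay 2 exp px [203. 215.] [(array([-46.,  36.,   4.]), array([-21.,  86.,  32.]), np.int32(206)), (array([-75.,  36.,   4.]), array([-62.,  94.,  23.]), np.int32(104))]
```

View pics/v7.png

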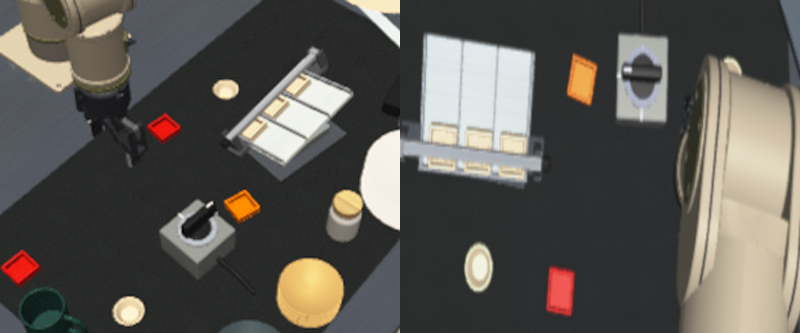

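The handle is back crosswise (on, same angle as at the start), the bar is in the fork, and the dishes are seated. The gripper is open and touching nothing. Handing in.

```bash
python3 -c "
from h import *
print(arm.job_done(), arm.get_obs()['time'])"
```

```text
the job is handed in; nothing more can be done
the job is handed in; nothing more can be done
```

I set up the shake test in the order asked and handed it in at about 45 s of robot time. I turned the isolator off, placed all three cream square dishes, swung the keeper shut, then turned the isolator back on.

**Last checks**
- **Dishes:** each one showed home in the low right corner of its bay from above before I closed the bar. Their positions had not changed in the last pictures.
- **Keeper:** the bar read about 0.01 rad, which is shut within the measuring error. It lies in the fork, and the pushing force rose to about 20 N as it bottomed in the catch.
- **Isolator:** it hit its end stop both ways. Its bar is crosswise again, within 2° of its starting angle.
- **Everything else:** I did not touch the round dishes, mug, jar, or the red and orange dishes. One round dish was hidden by the arm in the final top view, but the scene picture shows it in place.

No check failed. I saw no sign of a knocked dish or a slackened grip.

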